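Roll a dry-well insert onto the inspection line and photograph it

TASK

On the blue mat, push the top of the silver aluminium insert sideways with a fingertip so that it rolls under control (not flicked, dragged or picked up) until it lies centred along the yellow line in front of the inspection camera, and leave it lying still there by itself. Then, with the finger off the insert, press the green button on the capture pad all the way down and let it come up again. Do not press the red button, and leave the other inserts and everything else where they are.

Things in the scene. Friction and masses are not known exactly. Their poses are not given: they have to be found in the camera images.
- insert: Silver aluminium insert: plain cylinder, 34 mm diameter, 130 mm long, 0.2 to 0.45 kg, lying on the mat 50 to 80 mm left or right of the line, within 4 degrees of parallel. Origin: its centre, 20 mm above the bench (top at 37 mm). x: along it, to the drilled end. Let go at low speed, it stops within mm. Under a fingertip on its top it rolls half as far as the finger goes; shoved low on its side it binds.
- line (a point): Middle of the yellow tape line (220 x 8 mm) on the fixed blue mat (360 x 360 mm), whose face is 3 mm above the bench. x: along the line to the camera, y: across it to the left, z up. The camera, on a post 214 mm tall and 265 mm away along +x, reaches back to 130 mm from this point, 70 mm or more above the bench.
- capture_top (a point): Centre of the top of the green round button (28 mm across), on a fixed grey pad 85 x 135 mm and 34 mm tall on the bench, at the left or the right of the mat; the button's top is 56 mm above the bench. The red button stands 64 mm from it (centre to centre) on the same pad.
- capture (a joint): Travel of the green button in m: 0 is released, 0.006 is fully down; about 5 N fully down, springs back.
- discard_top (a point): Centre of the top of the red round button (28 mm across, same height) on the same pad; not to be pressed.
- discard (a joint): Travel of the red button in m: 0 released, 0.006 fully down.
- brass_insert: Yellow brass insert of the same size (34 x 130 mm), lying on the mat across the line from the aluminium one, 50 to 80 mm from the line. Origin at its centre, x along the cylinder. Leave it.
- standing_insert: Dark steel insert, 34 mm in diameter and 130 mm tall, standing upright on the far part of the mat, about 140 mm to one side of the line. Origin at its centre, half-way up. Leave it.
- lens_cap: Black lens cap, 37 mm across, 12 mm thick, flat on the far part of the mat, about 135 mm from the line. Origin: centre of its underside. Leave it.
- readout: Handheld thermometer, black rubber boot with blue face, 165 x 88 x 38 mm, flat on the bench on the side of the mat away from the pad. Origin: centre of its underside. Leave it.
- tape_roll: Roll of yellow tape, 72 mm across, 19 mm tall, flat on the bench beyond the mat. Origin: centre of its underside. Leave it.
- solvent: White bottle with red cap, 52 mm across, 130 mm tall, standing beyond the mat. Origin: centre of its underside. Leave it.
Mind the look-alikes: they are no part of the job. Several things have the shape of the insert; the one meant has the colours described above.

How it is judged:
By the outcome, as a careful person would: the job done as asked, in the order asked, and still so for the second after the job is handed in, with the robot touching nothing.
It also fails if it takes over 54 s, if anything falls off the work surface, if the arm or the gripper's body presses on something with over 40 N, if the wrist force passes 120 N, or if a joint passes its speed limit or range.

ROBOT

A 6-joint arm with a two-finger parallel gripper is mounted at the origin on the work surface. World frame = base frame: x ahead of the robot, y to its left, z up, the work surface at z = 0. Lengths are in m, angles in degrees, forces in N, time in s.
With the tool pointing down it reaches from about 0.375 to 0.9 m from the base axis. Payload 3.1 kg.
Tool frame: the origin (TCP) lies on the centre line of the jaws, within the pads' length; the fingertips stand 25 mm ahead of it and the grasp point (between the pads) lies 6 mm ahead of it; z points along the fingers, y is the line along which they close (so a half turn about z gives the same grasp; the last joint's range is limited). The gripper opens to 87 mm and grips with 3 to 60 N. Pads are 19 mm wide; open, the fingers measure 117 mm over their backs; the gripper's body (75 mm by 190 mm) begins 51 mm behind the grasp point.
Start: joints at [64.773, 30.224, 82.088, -0, 67.689, -10.227], TCP at [0.162, 0.604, 0.248] pointing down, gripper open.
Joint ranges: [-176.69, 176.69], [-43.24, 126.21], [12.49, 139.97], [-82, 262], [0, 151.66], [-163.58, 163.58]. Speed limits (degrees/s): [159.86, 159.86, 180, 180, 180, 180].

INTERFACE

Orientations are given as a 3x3 rotation matrix whose columns are the frame's x, y, z axes.
In Python, from rig import * gives the robot as it stands.
- The arm moves only by the tool step_arm, never from a script. Its argument "steps" is a list of rows, each a list of 7 numbers: the shift along the tool's x, y, z normalised to -1 to 1, where 1 is 0.3 m, then the turn, a rotation vector about the tool's x, y, z normalised to -1 to 1, where 1 is 45 degrees, then the gripper's target within -1 to 1 (shut at 1, half-way at 0, fully open at -1). A call has 1 to 8 rows; each row is the pose to reach, as a shift and turn from the pose commanded when the call began, along the tool's axes at that moment; what a row does not reach only later rows make up. A row lasts 1/12 s, in which the tool goes at most 41.7 mm and 7.16 degrees, less where a joint would pass 70% of its speed; a pose out of reach is approached as far as the arm can. A call with a number of a shift or a turn outside -1 to 1 is refused whole. A call with a gripper value outside its range is refused whole. The fingers move at their own pace and stop on an object; the grip force is fixed at half the most. Time passes only in rows, so rows that repeat a pose let the fingers close. It gives the time, the measured TCP pose, the force, the opening and the grip force at its end, in the units of the state.
- read_state(): the state, without advancing time (a new reading comes with each control period).
- capture(name): name is "side" or "top" or "wrist"; returns a dict with "image" (480x640x3 uint8, red, green, blue), "vertical_fov" (degrees; the focal length in pixels is half the picture's height over the tangent of half this angle, whatever the lens; pixels are square), "cx", "cy" (the principal point, pixels), "k1" (the pictures are not rectified: a ray, as slopes to the right and down, at radius r is drawn at 1 + k1 r^2 times it, then the intrinsics apply), "world_from_camera" (4x4, takes a point from camera to world coordinates); the wrist camera has in their place "T_tool_cam" (4x4, takes a point from camera to tool coordinates, whose origin is the TCP and whose axes are the flange's). Camera axes: x right, y down, z forward; pixel columns grow to the right and rows downward; lengths in m; the calibration is good to about 2 mm. A picture is of the moment at which its call begins: read the wrist's pose just before it. There is no depth.
- hand_in(): hands the job in; it is judged then, once.
The state is a dict: "time_s": time; "joint_positions": joint angles; "qvel": joint speeds; "tau": joint torques, N m; "position": TCP position; "tcp_rot": TCP orientation; "force": force on the tool from outside, world axes, zero at the start; "moment": the same for the moment, N m; "opening": opening from 0.0 (shut) to 1.0 (fully open); "grasp_force": force on a finger pad.
Only numpy, scipy, OpenCV 4.12 (cv2) and the standard library are available. Lean on these libraries where they do the work, as an engineer would, in place of code of your own. Each camera call takes 0.05 s, during which the arm holds its last target. There are 200 camera calls.

## Working session

There is one attempt and no reset: what is moved stays moved. The work goes in short steps, Python scripts to look and compute and a tool call to move; the robot and the scene stay as the last step left them, time stands still between calls to the robot, and variables do not carry over. Pictures are saved under pics/ and viewed, at most 10 in all, crops included, and the job is handed in when it is done.

Besides the shell and the picture viewer there is one more tool, called after ">>>" in YAML: its name, and indented under it one key for each argument. step_arm: Moves the arm, as the interface text tells. Scaled input: -1 to 1 covers 0.3 m each way for a shift and 45 degrees each way for a turn. Its arguments: {"type":"object","properties":{"steps":{"type":"array"}},"required":["steps"]}

```bash
ls; mkdir -p pics; cat > h.py <<'E'
from rig import *
import numpy as np, cv2
def cam(name):
    s=read_state(); c=capture(name); 
    f=240/np.tan(np.radians(c["vertical_fov"]/2)); c["f"]=f
    if name=="wrist":
        T=np.eye(4);T[:3,:3]=np.array(s["tcp_rot"]);T[:3,3]=s["position"];c["W"]=T@np.array(c["T_tool_cam"])
    else: c["W"]=np.array(c["world_from_camera"])
    return c
def ray(c,px):
    d=(np.asarray(px,float)-[c["cx"],c["cy"]])/c["f"]; u=d.copy()
    for _ in range(20): u=d/(1+c["k1"]*(u@u))
    return c["W"][:3,3], c["W"][:3,:3]@np.array([u[0],u[1],1])
def onz(c,px,z):
    o,d=ray(c,px); return o+d*(z-o[2])/d[2]
def proj(c,p):
    q=np.linalg.inv(c["W"])@np.append(p,1); u=q[:2]/q[2]
    return u*(1+c["k1"]*(u@u))*c["f"]+[c["cx"],c["cy"]]
def save(c,n): cv2.imwrite("pics/"+n,c["image"][:,:,::-1])
E
python3 - <<'E'
from h import *
import pickle
for n in("top","side"):
    c=cam(n);save(c,n+"0.png");pickle.dump(c,open(n+"0.pkl","wb"));print(n,c["f"],c["k1"],c["W"].round(3).tolist())
s=read_state();print(s["time_s"],s["position"],s["tcp_rot"],s["force"])
E
```

```text
pics
top 618.9048309686667 0.03287511378176357 [[-0.02, -0.996, 0.084, 0.425], [-1.0, 0.019, -0.011, 0.001], [0.01, -0.084, -0.996, 1.367], [0.0, 0.0, 0.0, 1.0]]
side 572.4327023988499 -0.10567914426422152 [[0.988, -0.108, 0.108, 0.419], [-0.153, -0.697, 0.7, -0.946], [-0.0, -0.708, -0.706, 1.032], [0.0, 0.0, 0.0, 1.0]]
0.1 [0.161471   0.60314488 0.24666576] [[-9.65923266e-01  2.58827194e-01 -8.53470317e-04]
 [ 2.58828345e-01  9.65921695e-01 -1.77963707e-03]
 [ 3.63767026e-04 -1.93989516e-03 -9.99998052e-01]] [-0.00323002 -0.56326883 -0.2949238 ]
```

View pics/top0.png

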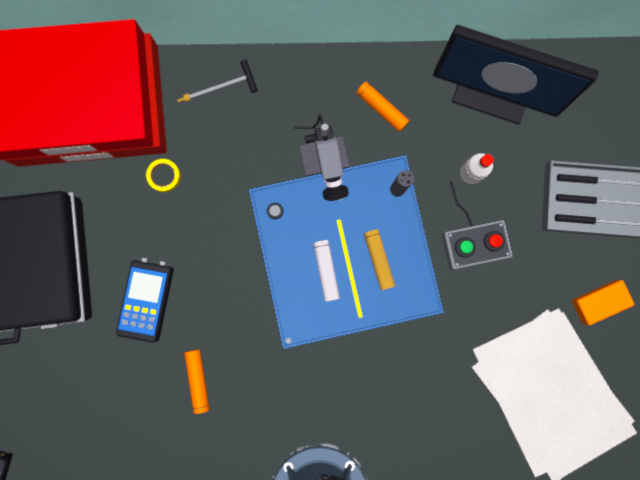

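View pics/side0.png

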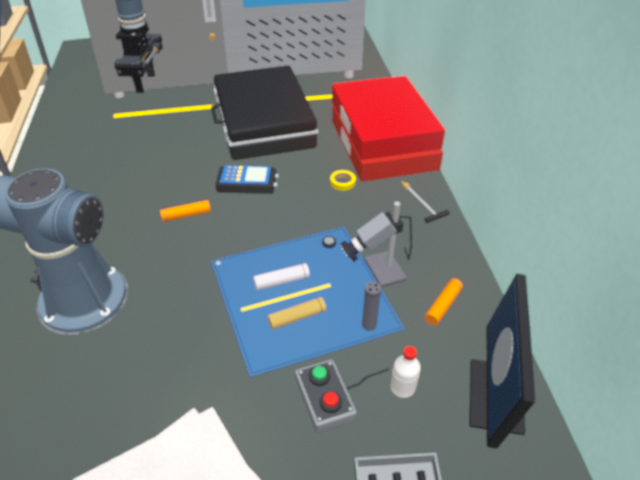

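Candidates in the top view are the silver cylinder (327,270), brass (380,260), orange tubes (383,106) and (197,382), and dark steel standing (402,183). I choose the silver one at (327,270), and will check it in a close crop.

```bash
cat > meas.py <<'E'
from h import *
def blob(img,m,near,mn=20):
    n,l,st,ce=cv2.connectedComponentsWithStats(m.astype(np.uint8)); 
    i=min((i for i in range(1,n) if st[i,4]>=mn),key=lambda i:np.hypot(*(ce[i]-near))); 
    return l==i
def hsv(c): return cv2.cvtColor(c["image"],cv2.COLOR_RGB2HSV).astype(int)
def axis(c,m,z):
    p=cv2.findContours(m.astype(np.uint8),cv2.RETR_EXTERNAL,cv2.CHAIN_APPROX_NONE)[0]
    p=max(p,key=len); 
    ys,xs=np.nonzero(m); W=np.array([onz(c,(x,y),z)[:2] for x,y in zip(xs,ys)])
    ce=W.mean(0); u,s,vt=np.linalg.svd(W-ce); d=vt[0]*np.sign(vt[0,0]); t=(W-ce)@d; w=(W-ce)@[-d[1],d[0]]
    ce=ce+d*(t.max()+t.min())/2+np.array([-d[1],d[0]])*(w.max()+w.min())/2*0
    return ce,np.degrees(np.arctan2(d[1],d[0])),np.ptp(t),np.ptp(w)
def silver(h): return (h[...,1]<60)&(h[...,2]>120)
def yellow(h): return (h[...,0]>26)&(h[...,0]<34)&(h[...,1]>150)&(h[...,2]>150)
def brass(h): return (h[...,0]>14)&(h[...,0]<=25)&(h[...,1]>120)
def green(h): return (h[...,0]>50)&(h[...,0]<80)&(h[...,1]>150)
def red(h): return ((h[...,0]<6)|(h[...,0]>174))&(h[...,1]>150)
E
python3 - <<'E'
from meas import *
import pickle
N={"top":[(327,270),(349,270),(380,260),(467,246),(495,241)],"side":[(282,276),(286,297),(297,313),(319,373),(331,400)]}
for n in N:
    c=pickle.load(open(n+"0.pkl","rb"));h=hsv(c)
    for nm,f,p,z in zip("silver yellow brass green red".split(),(silver,yellow,brass,green,red),N[n],(.02,.003,.02,.056,.056)):
        m=blob(h,f(h),p); ce,a,L,w=axis(c,m,z); print(n,nm,ce.round(4),a.round(2),L.round(4),w.round(4),m.sum())
c=pickle.load(open("top0.pkl","rb"))
cv2.imwrite("pics/crop.png",cv2.resize(c["image"][180:330,240:440,::-1],(800,600),interpolation=cv2.INTER_CUBIC))
E
```

```text
top silver [ 0.4822 -0.025 ] 10.06 0.1314 0.0326 902
top yellow [ 0.487  -0.0762] 11.46 0.2174 0.0066 297
top brass [ 0.504 -0.141] 15.36 0.1292 0.0307 831
top green [ 0.525  -0.3228] -87.8 0.0263 0.0276 137
top red [ 0.537  -0.3858] 79.98 0.0284 0.0285 152
side silver [ 0.482  -0.0227] 11.1 0.1377 0.0482 823
side yellow [ 0.4862 -0.0752] 11.44 0.2107 0.0038 109
side brass [ 0.5031 -0.1391] 16.05 0.1302 0.0329 637
side green [ 0.524  -0.3252] 73.72 0.0284 0.0252 134
side red [ 0.5358 -0.3884] 84.2 0.031 0.0291 183
```

View pics/crop.png

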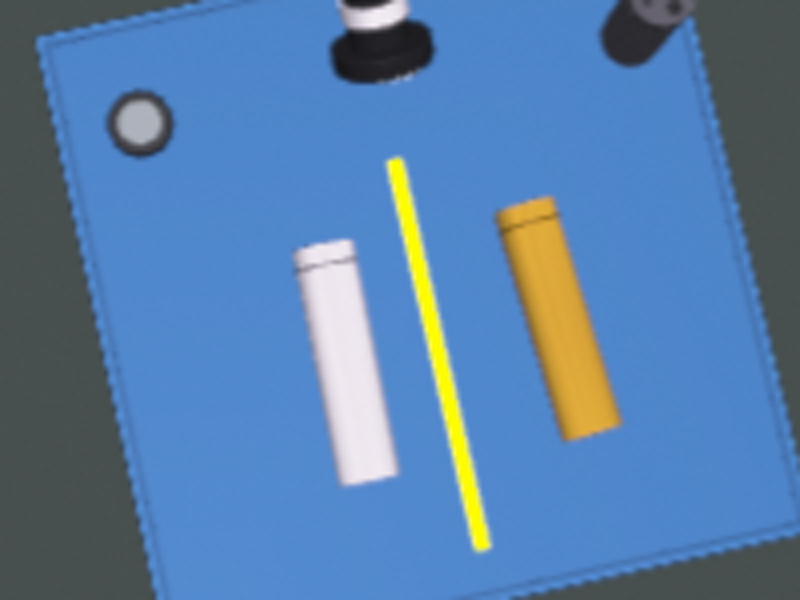

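The close crop shows that the white-silver cylinder, left of the yellow line, is the plain aluminium insert (crop centre ≈ (348,362)). Brass lies right of the line. The finger will push toward −tool y once the tool is aligned with the line.

```bash
cat > go.py <<'E'
import sys
from h import *
from scipy.spatial.transform import Rotation as R
LC=np.array([.4866,-.0757]);A=np.radians(11.45);lx=np.array([np.cos(A),np.sin(A)]);ly=np.array([-lx[1],lx[0]])
def go(xyz,yaw=None):
    s=read_state();M=np.array(s["tcp_rot"]);d=M.T@(np.array(xyz)-s["position"])/.3
    G=np.column_stack([np.append(-lx,0),np.append(ly,0),[0,0,-1]])
    if yaw: G=R.from_euler("z",yaw,degrees=True).as_matrix()@G
    r=R.from_matrix(M.T@G).as_rotvec(degrees=True)/45
    print("t",s["time_s"],"pos",np.round(s["position"],4),"F",np.round(s["force"],2),"shift",d.round(4),"turn",r.round(4))
def L(p): p=np.asarray(p)-LC; return np.array([p@lx,p@ly])
def W(a,b): return LC+a*lx+b*ly
if __name__=="__main__":
    a,b,z=map(float,sys.argv[1:4]); go([*W(a,b),z])
E
python3 -c "
from go import *;print(L([.4821,-.0242]))"; python3 go.py 0.0055 0.0605 0.12
```

```text
[0.00581296 0.05136837]
t 0.1 pos [0.1615 0.6031 0.2467] F [-0.   -0.56 -0.29] shift [-1.5593 -1.7157  0.425 ] turn [-0.0023 -0.001  -0.5878]
```

>>> step_arm:
  steps:
    - [-0.78, -0.86, 0, 0, 0, 0, 1]
    - [-0.78, -0.86, 0, 0, 0, 0, 1]
    - [-0.78, -0.86, 0, 0, 0, 0, 1]
    - [-0.78, -0.86, 0, 0, 0, 0, 1]
    - [-0.78, -0.86, 0, 0, 0, 0, 1]
    - [-0.78, -0.86, 0, 0, 0, 0, 1]
    - [-0.78, -0.86, 0, 0, 0, 0, 1]
    - [-0.78, -0.86, 0, 0, 0, 0, 1]

```text
time_s: 0.77
position: [0.3143, 0.3054, 0.2474]
tcp_rot: [[-0.966, 0.258, -0.0], [0.258, 0.966, -0.0], [0.0, -0.0, -1.0]]
force: [0.9, 0.2, 0.2]
opening: 0.476
grasp_force: 0.0
```

```bash
python3 go.py 0.0055 0.0605 0.12
```

```text
t 0.7667 pos [0.3143 0.3054 0.2474] F [0.91 0.22 0.17] shift [-0.8096 -0.8901  0.4248] turn [-2.000e-04 -3.000e-04 -5.869e-01]
```

>>> step_arm:
  steps:
    - [-0.78, -0.86, 0.4, 0, 0, -0.587, 1]
    - [-0.78, -0.86, 0.4, 0, 0, -0.587, 1]
    - [-0.78, -0.86, 0.4, 0, 0, -0.587, 1]
    - [-0.78, -0.86, 0.4, 0, 0, -0.587, 1]
    - [-0.78, -0.86, 0.4, 0, 0, -0.587, 1]
    - [-0.78, -0.86, 0.4, 0, 0, -0.587, 1]
    - [-0.78, -0.86, 0.4, 0, 0, -0.587, 1]
    - [-0.78, -0.86, 0.4, 0, 0, -0.587, 1]

```text
time_s: 1.43
position: [0.447, 0.0483, 0.1471]
tcp_rot: [[-0.98, -0.198, -0.0], [-0.198, 0.98, 0.0], [0.0, 0.0, -1.0]]
force: [1.4, -0.1, -0.9]
opening: 0.006
grasp_force: 0.0
```

```bash
python3 go.py 0.0055 0.0605 0.09;python3 - <<'E'
from h import *
import pickle
c=cam("wrist");save(c,"w1.png");pickle.dump(c,open("w1.pkl","wb"));c=cam("side");save(c,"s1.png")
E
```

```text
t 1.4333 pos [0.447  0.0483 0.1471] F [ 1.39 -0.05 -0.94] shift [-0.0658 -0.2295  0.1904] turn [ 0.0002 -0.0002 -0.001 ]
```

View pics/w1.png

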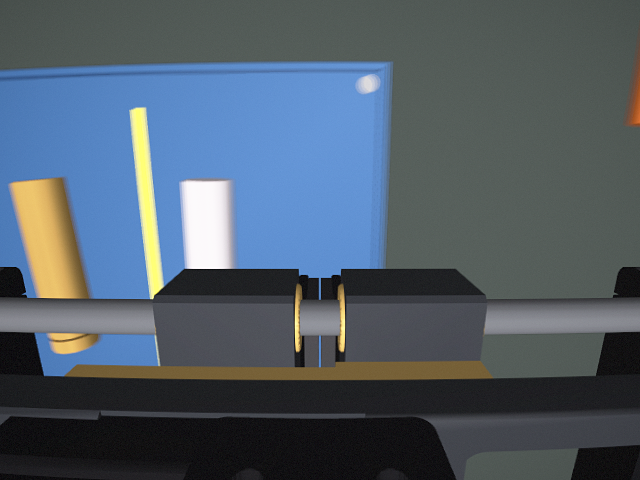

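The wrist view shows brass (55,260), the line (148,200), the silver insert (208,225) and the shut fingertips at (320,320). The tool is still moving toward the silver insert.

>>> step_arm:
  steps:
    - [-0.06, -0.2, 0.15, 0, 0, 0, 1]
    - [-0.06, -0.2, 0.15, 0, 0, 0, 1]
    - [-0.06, -0.2, 0.15, 0, 0, 0, 1]
    - [-0.06, -0.2, 0.15, 0, 0, 0, 1]
    - [-0.06, -0.2, 0.15, 0, 0, 0, 1]
    - [-0.06, -0.2, 0.15, 0, 0, 0, 1]

```text
time_s: 2.03
position: [0.4752, -0.0039, 0.1034]
tcp_rot: [[-0.98, -0.199, -0.001], [-0.199, 0.98, 0.0], [0.001, 0.0, -1.0]]
force: [0.2, 0.2, -0.1]
opening: 0.001
grasp_force: 0.0
```

```bash
python3 go.py 0.0055 0.0605 0.066
```

```text
t 2.0333 pos [ 0.4752 -0.0039  0.1034] F [ 0.17  0.24 -0.05] shift [-0.0081 -0.0406  0.1247] turn [ 0.0006 -0.0008  0.0008]
```

>>> step_arm:
  steps:
    - [-0.008, -0.041, 0.06, 0, 0, 0, 1]
    - [-0.008, -0.041, 0.11, 0, 0, 0, 1]
    - [-0.008, -0.041, 0.12, 0, 0, 0, 1]
    - [-0.008, -0.041, 0.12, 0, 0, 0, 1]
    - [-0.008, -0.041, 0.12, 0, 0, 0, 1]

```text
time_s: 2.45
position: [0.4806, -0.0158, 0.0676]
tcp_rot: [[-0.98, -0.199, -0.0], [-0.199, 0.98, 0.0], [0.0, 0.0, -1.0]]
force: [0.1, 0.6, 1.2]
opening: 0.004
grasp_force: 0.0
```

```bash
python3 go.py 0.0055 0.0605 0.062
```

```text
t 2.45 pos [ 0.4806 -0.0158  0.0676] F [0.15 0.64 1.19] shift [0.0015 0.0021 0.0186] turn [ 0.0001 -0.      0.0008]
```

>>> step_arm:
  steps:
    - [0.001, 0.002, 0.008, 0, 0, 0, 1]
    - [0.001, 0.002, 0.013, 0, 0, 0, 1]
    - [0.001, 0.002, 0.016, 0, 0, 0, 1]
    - [0.001, 0.002, 0.016, 0, 0, 0, 1]
    - [0.001, 0.002, 0.016, 0, 0, 0, 1]

```text
time_s: 2.87
position: [0.4806, -0.0162, 0.0623]
tcp_rot: [[-0.98, -0.198, 0.0], [-0.198, 0.98, -0.0], [-0.0, -0.0, -1.0]]
force: [-0.1, 0.4, 1.1]
opening: 0.0
grasp_force: 0.3
```

>>> step_arm:
  steps:
    - [0, 0, 0.002, 0, 0, 0, 1]
    - [0, 0, 0.003, 0, 0, 0, 1]
    - [0, 0, 0.004, 0, 0, 0, 1]
    - [0, 0, 0.004, 0, 0, 0, 1]

```text
time_s: 3.2
position: [0.4807, -0.0163, 0.0619]
tcp_rot: [[-0.98, -0.198, 0.001], [-0.198, 0.98, -0.0], [-0.001, -0.0, -1.0]]
force: [-1.1, 1.0, 9.5]
opening: 0.005
grasp_force: 4.8
```

>>> step_arm:
  steps:
    - [0, -0.004, 0, 0, 0, 0, 1]
    - [0, -0.011, 0, 0, 0, 0, 1]
    - [0, -0.019, 0, 0, 0, 0, 1]
    - [0, -0.027, 0, 0, 0, 0, 1]
    - [0, -0.035, 0, 0, 0, 0, 1]
    - [0, -0.042, 0, 0, 0, 0, 1]
    - [0, -0.046, 0, 0, 0, 0, 1]
    - [0, -0.046, 0, 0, 0, 0, 1]

```text
time_s: 3.87
position: [0.4833, -0.0302, 0.0622]
tcp_rot: [[-0.98, -0.198, 0.001], [-0.198, 0.98, -0.001], [-0.001, -0.001, -1.0]]
force: [-2.3, -0.1, 12.8]
opening: 0.003
grasp_force: 6.4
```

```bash
cat > look.py <<'E'
from meas import *
from go import L
import pickle
c=cam("side");h=hsv(c);m=silver(h)&(h[...,2]>120); 
pickle.dump(c,open("s.pkl","wb"));save(c,"s_last.png")
n,l,st,ce=cv2.connectedComponentsWithStats(m.astype(np.uint8))
for i in range(1,n):
    if st[i,4]>60:
        w,a,Ln,wd=axis(c,l==i,.02)
        if abs(L(w)).max()<.15: print("side",L(w).round(4),round(a-11.45,2),Ln.round(3),wd.round(3),st[i].tolist())
c=cam("wrist");h=hsv(c);m=silver(h);pickle.dump(c,open("w.pkl","wb"));save(c,"w_last.png")
E
python3 look.py; python3 go.py 0.0055 0.0605 0.06
```

```text
t 3.9167 pos [ 0.4833 -0.0301  0.0622] F [-2.07 -0.52 12.9 ] shift [0.0009 0.0505 0.0072] turn [-0.0009  0.0007 -0.0007]Traceback (most recent call last):
  File "look.py", line 9, in <module>
    w,a,Ln,wd=axis(c,l==i,.02)
              ~~~~^^^^^^^^^^^^
  File "meas.py", line 11, in axis
    ce=W.mean(0); u,s,vt=np.linalg.svd(W-ce); d=vt[0]*np.sign(vt[0,0]); t=(W-ce)@d; w=(W-ce)@[-d[1],d[0]]
                         ~~~~~~~~~~~~~^^^^^^
    u, s, vh = gufunc(a, signature=signature)
               ~~~~~~^^^^^^^^^^^^^^^^^^^^^^^^
numpy._core._exceptions._ArrayMemoryError: Unable to allocate 53.5 GiB for an array with shape (84743, 84743) and data type float64
```

View pics/s_last.png

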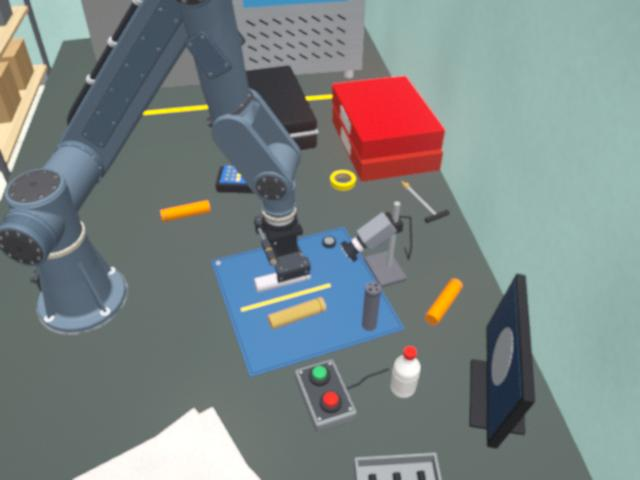

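The side view shows the finger on top of the silver insert at (285,275), with everything else in place. I'll measure progress from the part of the insert visible in the wrist view.

```bash
cat > look.py <<'E'
from meas import *
from go import L
c=cam("wrist");h=hsv(c);save(c,"w_last.png")
def fit(m,z,nm):
    m=cv2.morphologyEx(m.astype(np.uint8),cv2.MORPH_OPEN,np.ones((3,3)))
    n,l,st,ce=cv2.connectedComponentsWithStats(m[:300]);
    if n<2: print(nm,"none");return
    i=1+np.argmax(st[1:,4]);P=[]
    x,y,w,hh,ar=st[i]
    for r in range(y+6,y+hh-3,2):
        xs=np.nonzero(l[r]==i)[0]; P.append(L(onz(c,((xs[0]+xs[-1])/2,r),z)[:2]))
    P=np.array(P);k=np.polyfit(P[:,0],P[:,1],1);end=L(onz(c,(x+w/2,y),z)[:2])
    print(nm,"y at 0: %.4f  slope deg %.2f  near end %.4f"%(k[1],np.degrees(np.arctan(k[0])),end[0]),"span",P[:,0].min().round(3),P[:,0].max().round(3),st[i].tolist())
fit((h[...,1]<70)&(h[...,2]>130),.02,"silver"); fit(yellow(h),.003,"line")
E
python3 look.py
```

```text
silver y at 0: 0.0445  slope deg -1.20  near end -0.0617 span -0.059 -0.0 [286, 146, 73, 132, 8936]
line none
```

>>> step_arm:
  steps:
    - [0, -0.004, -0.001, 0, 0, 0, 1]
    - [0, -0.011, -0.001, 0, 0, 0, 1]
    - [0, -0.02, -0.001, 0, 0, 0, 1]
    - [0, -0.03, -0.001, 0, 0, 0, 1]
    - [0, -0.04, -0.001, 0, 0, 0, 1]
    - [0, -0.05, -0.001, 0, 0, 0, 1]
    - [0, -0.057, -0.001, 0, 0, 0, 1]
    - [0, -0.06, -0.001, 0, 0, 0, 1]

```text
time_s: 4.63
position: [0.4865, -0.0478, 0.0618]
tcp_rot: [[-0.98, -0.198, -0.0], [-0.198, 0.98, -0.0], [0.0, -0.0, -1.0]]
force: [-0.9, 0.3, 5.5]
opening: 0.007
grasp_force: 2.7
```

```bash
sed -i 's/fit(yellow(h)/fit((abs(h[...,0]-30)<7)\&(h[...,1]>80)\&(h[...,2]>130)/' look.py; python3 look.py; python3 go.py 0 0.0355 0.07
```

```text
silver y at 0: 0.0338  slope deg -3.25  near end -0.0620 span -0.059 -0.001 [304, 146, 74, 132, 8926]
line y at 0: 0.0004  slope deg 0.07  near end -0.1113 span -0.109 0.0 [256, 41, 23, 228, 3651]
t 4.6833 pos [ 0.4866 -0.0479  0.0617] F [-1.29 -1.99  5.24] shift [ 0.0184  0.0274 -0.0276] turn [-0.0003 -0.0005 -0.0009]
```

>>> step_arm:
  steps:
    - [0, 0, -0.02, 0, 0, 0, 1]
    - [0, 0, -0.035, 0, 0, 0, 1]
    - [0.025, 0.025, -0.035, 0, 0, 0, 1]
    - [0.05, 0.049, -0.035, 0, 0, 0, 1]
    - [0.05, 0.049, -0.035, 0, 0, 0, 1]
    - [0.05, 0.049, -0.035, 0, 0, 0, 1]

```text
time_s: 5.18
position: [0.4676, -0.035, 0.0715]
tcp_rot: [[-0.98, -0.199, -0.002], [-0.199, 0.98, 0.001], [0.002, 0.001, -1.0]]
force: [0.4, 0.9, -0.4]
opening: 0.007
grasp_force: 0.0
```

```bash
python3 look.py; python3 go.py -0.01 0.042 0.0610
```

```text
silver y at 0: 0.0376  slope deg 1.92  near end -0.0624 span -0.059 -0.014 [273, 179, 68, 99, 6053]
line y at 0: 0.0003  slope deg 0.01  near end -0.1110 span -0.108 -0.013 [229, 81, 23, 188, 2844]
t 5.2333 pos [ 0.4687 -0.0355  0.0716] F [ 0.4  -0.59 -0.27] shift [ 0.0013 -0.0032  0.0353] turn [ 0.0003 -0.0006 -0.0001]
```

```bash
python3 look.py;  cat > side.py <<'E'
from meas import *
from go import L
c=cam("side");h=hsv(c);save(c,"s_last.png")
import sys
b=[int(v) for v in (sys.argv[1:5] or [230,330,250,310])]
for nm,mm,z in(("silver",silver(h)|((h[...,1]<90)&(h[...,2]>150)),.02),("yellow",yellow(h),.003)):
    m=np.zeros_like(mm);m[b[2]:b[3],b[0]:b[1]]=mm[b[2]:b[3],b[0]:b[1]]
    ys,xs=np.nonzero(m);
    if len(xs)<9: print(nm,"none");continue
    W=np.array([L(onz(c,(x,y),z)[:2]) for x,y in zip(xs,ys)]);k=np.polyfit(W[:,0],W[:,1],1)
    print(nm,"y0 %.4f slope %.2f"%(k[1],np.degrees(np.arctan(k[0]))),"range",W.min(0).round(4),W.max(0).round(4),len(xs))
E
python3 side.py; python3 -c "
import cv2;cv2.imwrite('pics/m.png',cv2.hconcat([cv2.imread('pics/w_last.png')[60:340,150:450],cv2.resize(cv2.imread('pics/s_last.png')[230:323,230:330],(300,280))]))"
```

```text
silver y at 0: 0.0376  slope deg 1.92  near end -0.0624 span -0.059 -0.013 [274, 177, 68, 101, 6186]
line y at 0: 0.0003  slope deg 0.03  near end -0.1109 span -0.108 -0.012 [230, 79, 23, 190, 2868]
silver y0 0.0185 slope -7.89 range [-0.1143 -0.0789] [0.1039 0.1677] 1196
yellow y0 0.0005 slope -0.02 range [-0.1078 -0.0015] [0.1051 0.0024] 114
```

View pics/m.png

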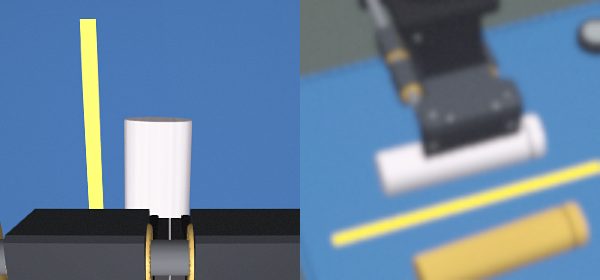

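The left part (wrist) shows the silver insert (158,165) beside the line, with its lower rows cut by the jaws, which biased my fit. The right part (side) shows it about parallel to the line. I'll refit using only the unoccluded rows.

```bash
sed -i 's/m\[:300\]/m[:262]/;s/range(y+6/range(y+12/' look.py; python3 look.py; sed -i 's/^b=.*/b=[int(v) for v in (sys.argv[1:5] or [245,325,262,300])]/' side.py
python3 side.py;python3 - <<'E'
from meas import *
from go import L
c=cam("side");h=hsv(c)
for r in range(262,300,4): print(r,[tuple(h[r,x]) if 0 else f"{h[r,x,1]}/{h[r,x,2]}" for x in range(250,320,6)])
E
```

```text
silver y at 0: 0.0351  slope deg -1.35  near end -0.0626 span -0.057 -0.021 [276, 175, 68, 87, 5564]
line y at 0: 0.0005  slope deg 0.05  near end -0.1111 span -0.105 -0.016 [231, 77, 24, 185, 2790]
silver y0 0.0263 slope -11.34 range [-0.0645 -0.0489] [0.0928 0.1096] 950
yellow y0 0.0007 slope -0.11 range [-0.0249 -0.0013] [0.095  0.0026] 65
262 ['143/194', '143/195', '129/164', '8/152', '40/103', '34/104', '39/105', '37/104', '28/126', '124/166', '141/195', '139/196']
266 ['144/195', '143/194', '142/194', '78/131', '31/115', '36/105', '34/105', '36/105', '37/89', '119/141', '140/195', '141/195']
270 ['143/194', '140/195', '141/195', '138/179', '32/111', '25/110', '36/77', '33/70', '31/66', '8/186', '67/206', '141/195']
274 ['143/194', '143/195', '143/195', '141/190', '39/72', '42/66', '38/60', '33/61', '16/95', '6/222', '13/234', '141/196']
278 ['143/194', '137/195', '74/204', '14/225', '23/90', '28/64', '7/138', '6/221', '4/246', '5/239', '13/222', '139/196']
282 ['145/195', '10/224', '5/249', '6/249', '8/189', '5/238', '4/242', '6/231', '7/211', '16/187', '90/187', '141/194']
286 ['141/195', '24/192', '5/248', '5/244', '5/234', '6/215', '9/192', '52/181', '121/192', '139/194', '132/195', '22/183']
290 ['143/195', '81/185', '6/221', '8/198', '26/178', '96/186', '137/194', '138/196', '108/193', '55/212', '166/255', '75/222']
294 ['143/195', '136/193', '69/180', '128/192', '139/196', '133/195', '63/189', '109/238', '161/255', '16/189', '128/195', '141/196']
298 ['139/194', '143/195', '142/194', '126/194', '25/193', '158/255', '113/243', '57/187', '139/195', '136/195', '129/194', '14/164']
```

>>> step_arm:
  steps:
    - [0, 0, 0.015, 0, 0, 0, 1]
    - [0, 0, 0.025, 0, 0, 0, 1]
    - [0, 0, 0.031, 0, 0, 0, 1]
    - [0, 0, 0.034, 0, 0, 0, 1]
    - [0, 0, 0.034, 0, 0, 0, 1]
    - [0, 0, 0.034, 0, 0, 0, 1]

```text
time_s: 5.98
position: [0.4691, -0.036, 0.0621]
tcp_rot: [[-0.98, -0.198, 0.0], [-0.198, 0.98, -0.0], [-0.0, -0.0, -1.0]]
force: [-0.5, 0.5, 8.7]
opening: 0.004
grasp_force: 4.5
```

```bash
python3 go.py -0.01 0.009 0.0612
```

```text
t 5.9833 pos [ 0.4691 -0.036   0.0621] F [-0.49  0.51  8.72] shift [ 0.0025 -0.1114  0.0029] turn [-0.0002  0.0002 -0.0007]
```

>>> step_arm:
  steps:
    - [0, -0.004, 0, 0, 0, 0, 1]
    - [0, -0.011, 0, 0, 0, 0, 1]
    - [0, -0.02, 0, 0, 0, 0, 1]
    - [0, -0.03, 0, 0, 0, 0, 1]
    - [0, -0.04, 0, 0, 0, 0, 1]
    - [0, -0.05, 0, 0, 0, 0, 1]
    - [0, -0.057, 0, 0, 0, 0, 1]
    - [0, -0.06, 0, 0, 0, 0, 1]

```text
time_s: 6.65
position: [0.4724, -0.0539, 0.0622]
tcp_rot: [[-0.98, -0.198, -0.0], [-0.198, 0.98, -0.0], [0.0, -0.0, -1.0]]
force: [-1.6, -0.8, 10.8]
opening: 0.007
grasp_force: 5.4
```

```bash
python3 look.py; python3 go.py -0.01 0.009 0.0612
```

```text
silver y at 0: 0.0262  slope deg -1.02  near end -0.0620 span -0.056 -0.024 [292, 179, 72, 83, 5658]
line y at 0: 0.0003  slope deg 0.06  near end -0.1110 span -0.105 -0.019 [264, 75, 21, 187, 2964]
t 6.7 pos [ 0.4724 -0.0539  0.0622] F [-1.92  0.37 10.02] shift [ 0.0015 -0.0505  0.0034] turn [-0.0001 -0.0005 -0.0008]
```

>>> step_arm:
  steps:
    - [0, -0.004, 0, 0, 0, -0.002, 1]
    - [0, -0.011, 0, 0, 0, -0.005, 1]
    - [0, -0.02, 0, 0, 0, -0.01, 1]
    - [0, -0.03, 0, 0, 0, -0.015, 1]
    - [0, -0.04, 0, 0, 0, -0.02, 1]
    - [0, -0.047, 0, 0, 0, -0.023, 1]
    - [0, -0.05, 0, 0, 0, -0.025, 1]
    - [0, -0.05, 0, 0, 0, -0.025, 1]

```text
time_s: 7.37
position: [0.4756, -0.0685, 0.0614]
tcp_rot: [[-0.976, -0.217, -0.0], [-0.217, 0.976, 0.0], [0.0, 0.0, -1.0]]
force: [-1.1, -1.0, 3.5]
opening: 0.005
grasp_force: 1.6
```

>>> step_arm:
  steps:
    - [0, 0, -0.015, 0, 0, 0, 1]
    - [0, 0, -0.03, 0, 0, 0, 1]
    - [0, 0.02, -0.035, 0, 0, 0.012, 1]
    - [0, 0.05, -0.035, 0, 0, 0.025, 1]
    - [0, 0.059, -0.035, 0, 0, 0.025, 1]
    - [0, 0.059, -0.035, 0, 0, 0.025, 1]
    - [0, 0.059, -0.035, 0, 0, 0.025, 1]

```text
time_s: 7.95
position: [0.472, -0.0507, 0.0721]
tcp_rot: [[-0.98, -0.199, 0.0], [-0.199, 0.98, -0.0], [-0.0, -0.0, -1.0]]
force: [-0.4, -0.3, 0.6]
opening: 0.008
grasp_force: 0.0
```

```bash
python3 look.py; python3 go.py -0.01 0.027 0.0612
```

```text
silver y at 0: 0.0187  slope deg -1.30  near end -0.0616 span -0.056 -0.021 [273, 178, 68, 84, 5511]
line y at 0: -0.0025  slope deg -1.79  near end -0.1111 span -0.105 -0.016 [261, 78, 17, 184, 2211]
t 8.0 pos [ 0.4721 -0.051   0.072 ] F [-0.02  0.39  0.15] shift [ 0.0024 -0.0004  0.0361] turn [-0.0004  0.0005 -0.0002]
```

>>> step_arm:
  steps:
    - [0.03, 0.002, 0.005, 0, 0, 0, 1]
    - [0.06, 0.003, 0.015, 0, 0, 0, 1]
    - [0.067, 0.003, 0.025, 0, 0, 0, 1]
    - [0.067, 0.003, 0.031, 0, 0, 0, 1]
    - [0.067, 0.003, 0.034, 0, 0, 0, 1]
    - [0.067, 0.003, 0.035, 0, 0, 0, 1]
    - [0.067, 0.003, 0.035, 0, 0, 0, 1]

```text
time_s: 8.58
position: [0.4502, -0.0537, 0.0617]
tcp_rot: [[-0.98, -0.198, -0.004], [-0.198, 0.98, 0.001], [0.003, 0.002, -1.0]]
force: [-3.8, -0.4, 7.8]
opening: 0.004
grasp_force: 3.8
```

>>> step_arm:
  steps:
    - [0, -0.004, 0, 0, 0, 0, 1]
    - [0, -0.011, 0, 0, 0, 0, 1]
    - [0, -0.02, 0, 0, 0, 0, 1]
    - [0, -0.03, 0, 0, 0, 0, 1]
    - [0, -0.04, 0, 0, 0, 0, 1]
    - [0, -0.047, 0, 0, 0, 0, 1]
    - [0, -0.05, 0, 0, 0, 0, 1]
    - [0, -0.05, 0, 0, 0, 0, 1]

```text
time_s: 9.25
position: [0.453, -0.0686, 0.0622]
tcp_rot: [[-0.98, -0.198, -0.004], [-0.198, 0.98, 0.001], [0.004, 0.002, -1.0]]
force: [-5.2, -0.9, 12.8]
opening: 0.006
grasp_force: 6.4
```

```bash
python3 look.py; python3 go.py -0.03 0.0 0.0612
```

```text
silver y at 0: 0.0113  slope deg -1.04  near end -0.0647 span -0.059 -0.046 [284, 220, 70, 42, 2793]
line y at 0: 0.0004  slope deg 0.05  near end -0.1111 span -0.105 -0.063 [286, 122, 18, 101, 1592]
t 9.3 pos [ 0.4529 -0.0686  0.0622] F [-4.8  -0.8  11.77] shift [-0.0053 -0.0454  0.0031] turn [ 0.0021 -0.0048 -0.0002]
```

>>> step_arm:
  steps:
    - [0, 0, -0.015, 0, 0, 0, 1]
    - [0, 0, -0.03, 0, 0, 0, 1]
    - [-0.03, 0.02, -0.035, 0, 0, 0, 1]
    - [-0.06, 0.023, -0.035, 0, 0, 0, 1]
    - [-0.08, 0.025, -0.035, 0, 0, 0, 1]
    - [-0.08, 0.025, -0.035, 0, 0, 0, 1]
    - [-0.08, 0.025, -0.035, 0, 0, 0, 1]

```text
time_s: 9.88
position: [0.4778, -0.0564, 0.0718]
tcp_rot: [[-0.98, -0.199, 0.0], [-0.199, 0.98, -0.0], [-0.0, -0.0, -1.0]]
force: [-0.2, 0.8, -0.3]
opening: 0.009
grasp_force: 0.0
```

```bash
python3 look.py; python3 go.py -0.03 0.019 0.0610; python3 go.py -0.01 0.019 0.0610
```

```text
silver y at 0: 0.0114  slope deg -1.05  near end -0.0619 span -0.056 -0.016 [271, 168, 68, 94, 6230]
line y at 0: 0.0005  slope deg 0.11  near end -0.1113 span -0.106 -0.064 [274, 68, 17, 99, 1542]
t 9.9333 pos [ 0.4771 -0.0564  0.0717] F [ 0.33 -0.58 -0.23] shift [ 0.0816 -0.0061  0.0357] turn [ 0.0003 -0.0007  0.0002]
t 9.9333 pos [ 0.4771 -0.0564  0.0717] F [ 0.33 -0.58 -0.23] shift [ 0.0149 -0.0061  0.0356] turn [ 0.0003 -0.0007  0.0002]
```

>>> step_arm:
  steps:
    - [0.03, 0, 0, 0, 0, 0, 1]
    - [0.055, 0, 0, 0, 0, 0, 1]
    - [0.055, 0, 0.01, 0, 0, 0, 1]
    - [0.055, 0, 0.022, 0, 0, 0, 1]
    - [0.055, 0, 0.029, 0, 0, 0, 1]
    - [0.055, 0, 0.033, 0, 0, 0, 1]
    - [0.055, 0, 0.035, 0, 0, 0, 1]
    - [0.055, 0, 0.035, 0, 0, 0, 1]

```text
time_s: 10.6
position: [0.4607, -0.06, 0.0618]
tcp_rot: [[-0.98, -0.198, -0.0], [-0.198, 0.98, 0.0], [0.0, 0.0, -1.0]]
force: [-1.6, 0.1, 5.5]
opening: 0.007
grasp_force: 3.3
```

>>> step_arm:
  steps:
    - [0, -0.004, 0, 0, 0, 0, 1]
    - [0, -0.012, 0, 0, 0, 0, 1]
    - [0, -0.023, 0, 0, 0, 0, 1]
    - [0, -0.036, 0, 0, 0, 0, 1]
    - [0, -0.049, 0, 0, 0, 0, 1]
    - [0, -0.06, 0, 0, 0, 0, 1]
    - [0, -0.067, 0, 0, 0, 0, 1]
    - [0, -0.071, 0, 0, 0, 0, 1]

```text
time_s: 11.27
position: [0.4646, -0.081, 0.0622]
tcp_rot: [[-0.98, -0.198, -0.001], [-0.198, 0.98, -0.0], [0.001, 0.0, -1.0]]
force: [-3.6, -0.2, 11.0]
opening: 0.008
grasp_force: 5.1
```

```bash
python3 look.py; python3 go.py -0.01 0.00 0.0610
```

```text
silver y at 0: 0.0008  slope deg -1.19  near end -0.0638 span -0.058 -0.037 [292, 203, 71, 59, 4062]
line y at 0: -0.0000  slope deg -0.04  near end -0.1110 span -0.105 -0.065 [315, 103, 17, 99, 1597]
t 11.3167 pos [ 0.4646 -0.0811  0.0622] F [-3.64 -1.01 10.45] shift [-0.0421  0.0032  0.004 ] turn [ 0.0001 -0.0011 -0.0004]
```

>>> step_arm:
  steps:
    - [0, 0, -0.01, 0, 0, 0, 1]
    - [0, 0, -0.03, 0, 0, 0, 1]
    - [0, 0, -0.08, 0, 0, 0, 1]
    - [0, 0, -0.18, 0, 0, 0, 1]
    - [0, 0, -0.3, 0, 0, 0, 1]
    - [0, 0, -0.33, 0, 0, 0, 1]
    - [0, 0, -0.33, 0, 0, 0, 1]

```text
time_s: 11.9
position: [0.4671, -0.0815, 0.1632]
tcp_rot: [[-0.98, -0.198, 0.007], [-0.198, 0.98, -0.003], [-0.006, -0.004, -1.0]]
force: [-0.2, 0.1, 0.4]
opening: 0.008
grasp_force: 0.0
```

```bash
python3 look.py; python3 - <<'E'
import pickle
from go import *
c=pickle.load(open("top0.pkl","rb"))
print("stand",onz(c,(399,191),.003),onz(c,(405,177),.133),"bottle",onz(c,(471,178),0))
go([.5245,-.324,.13])
E
```

```text
silver y at 0: 0.0012  slope deg -0.90  near end -0.0632 span -0.054 -0.005 [303, 181, 47, 81, 3603]
line y at 0: 0.0005  slope deg 0.17  near end -0.1109 span -0.102 -0.065 [319, 115, 11, 66, 726]
stand [ 0.65594149 -0.191458    0.003     ] [ 0.66226056 -0.18609284  0.133     ] bottle [ 0.68274101 -0.35370366  0.        ]
t 11.95 pos [ 0.4659 -0.0811  0.1616] F [-0.08  0.23 -0.97] shift [-0.0306 -0.8322  0.1072] turn [-0.0026  0.0039 -0.0005]
```

Insert sits about 0.7 mm from the line and about 1° off parallel. On to the button.

>>> step_arm:
  steps:
    - [-0.03, -0.2, 0, 0, 0, 0, 1]
    - [-0.03, -0.4, 0, 0, 0, 0, 1]
    - [-0.03, -0.5, 0, 0, 0, 0, 1]
    - [-0.03, -0.6, 0, 0, 0, 0, 1]
    - [-0.03, -0.7, 0, 0, 0, 0, 1]
    - [-0.03, -0.8, 0, 0, 0, 0, 1]
    - [-0.03, -0.83, 0, 0, 0, 0, 1]
    - [-0.03, -0.83, 0, 0, 0, 0, 1]

```text
time_s: 12.62
position: [0.5228, -0.3256, 0.1581]
tcp_rot: [[-0.981, -0.195, -0.001], [-0.195, 0.981, 0.001], [0.001, 0.001, -1.0]]
force: [-0.2, 0.6, -0.5]
opening: 0.002
grasp_force: 0.0
```

```bash
python3 - <<'E'
from meas import *
from go import *
c=cam("top");h=hsv(c);save(c,"t2.png")
b=lambda f,p,z:axis(c,blob(h,f(h),p),z)
ce,a,l,w=b(silver,(340,270),.02);print("silver",L(ce),a-11.45,l,w)
ce,a,l,w=b(brass,(380,260),.02);print("brass",ce,a)
c=cam("wrist");h=hsv(c);save(c,"w2.png")
for n,f in(("green",green),("red",red)):
    m=f(h).astype(np.uint8);k,lb,st,cc=cv2.connectedComponentsWithStats(m);i=1+np.argmax(st[1:,4]) if k>1 else 0
    print(n,st[i].tolist(),onz(c,cc[i],.056))
go([.5245,-.324,.10])
E
```

```text
silver [1.69066596e-02 7.66519038e-05] -3.863853180784174 0.11492649801814483 0.03626570779464179
brass [ 0.53646199 -0.13159737] 12.12914494597587
green [309, 233, 11, 7, 18] [ 0.51056582 -0.3297718   0.056     ]
red [203, 232, 43, 37, 1314] [ 0.53264358 -0.38480978  0.056     ]
t 12.7167 pos [ 0.5217 -0.3214  0.1584] F [-0.43  0.92  0.23] shift [-0.0079 -0.0113  0.1946] turn [ 0.006  -0.0036 -0.0014]
```

View pics/t2.png

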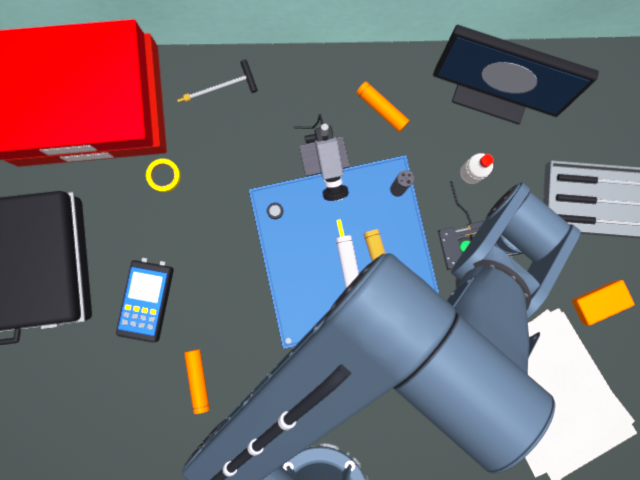

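The top view shows the silver insert on the line (346,262), brass where it was (377,243), and the green button under the hand (466,246). The arm hides the rest.

>>> step_arm:
  steps:
    - [-0.008, -0.011, 0.06, 0, 0, 0, 1]
    - [-0.008, -0.011, 0.13, 0, 0, 0, 1]
    - [-0.008, -0.011, 0.19, 0, 0, 0, 1]
    - [-0.008, -0.011, 0.22, 0, 0, 0, 1]
    - [-0.008, -0.011, 0.225, 0, 0, 0, 1]
    - [-0.008, -0.011, 0.225, 0, 0, 0, 1]
    - [-0.008, -0.011, 0.225, 0, 0, 0, 1]

```text
time_s: 13.3
position: [0.5266, -0.3254, 0.0937]
tcp_rot: [[-0.98, -0.199, 0.001], [-0.199, 0.98, -0.0], [-0.001, -0.001, -1.0]]
force: [0.1, -0.1, 0.1]
opening: 0.002
grasp_force: 0.0
```

```bash
python3 -c "
from go import *
go([.5245,-.324,.0735])"
```

```text
t 13.3 pos [ 0.5266 -0.3254  0.0937] F [ 0.15 -0.07  0.12] shift [0.0059 0.0059 0.0673] turn [-0.0007  0.0007  0.0004]
```

>>> step_arm:
  steps:
    - [0.006, 0.006, 0.02, 0, 0, 0, 1]
    - [0.006, 0.006, 0.035, 0, 0, 0, 1]
    - [0.006, 0.006, 0.048, 0, 0, 0, 1]
    - [0.006, 0.006, 0.058, 0, 0, 0, 1]
    - [0.006, 0.006, 0.064, 0, 0, 0, 1]
    - [0.006, 0.006, 0.066, 0, 0, 0, 1]
    - [0.006, 0.006, 0.066, 0, 0, 0, 1]
    - [0.006, 0.006, 0.066, 0, 0, 0, 1]

```text
time_s: 13.97
position: [0.5241, -0.3245, 0.0753]
tcp_rot: [[-0.98, -0.198, 0.0], [-0.198, 0.98, -0.0], [-0.0, -0.0, -1.0]]
force: [-2.8, 2.5, 12.4]
opening: 0.011
grasp_force: 6.7
```

>>> step_arm:
  steps:
    - [0, 0, 0.002, 0, 0, 0, 1]
    - [0, 0, 0.003, 0, 0, 0, 1]
    - [0, 0, 0.003, 0, 0, 0, 1]

```text
time_s: 14.22
position: [0.5241, -0.3244, 0.0752]
tcp_rot: [[-0.98, -0.198, 0.0], [-0.198, 0.98, -0.0], [-0.0, -0.0, -1.0]]
force: [-3.0, 3.6, 17.9]
opening: 0.005
grasp_force: 9.0
```

>>> step_arm:
  steps:
    - [0, 0, -0.02, 0, 0, 0, 1]
    - [0, 0, -0.05, 0, 0, 0, 1]
    - [0, 0, -0.12, 0, 0, 0, 1]
    - [0, 0, -0.25, 0, 0, 0, 1]
    - [0, 0, -0.38, 0, 0, 0, 1]
    - [0, 0, -0.45, 0, 0, 0, 1]
    - [0, 0, -0.45, 0, 0, 0, 1]
    - [0, 0, -0.45, 0, 0, 0, 1]

```text
time_s: 14.88
position: [0.5246, -0.3251, 0.2089]
tcp_rot: [[-0.98, -0.198, 0.003], [-0.198, 0.98, -0.003], [-0.002, -0.003, -1.0]]
force: [0.8, 0.1, -0.1]
opening: 0.01
grasp_force: 0.0
```

>>> step_arm:
  steps:
    - [0.2, -0.15, 0, 0, 0, 0, 1]
    - [0.4, -0.3, 0, 0, 0, 0, 1]
    - [0.5, -0.4, 0, 0, 0, 0, 1]
    - [0.5, -0.5, 0, 0, 0, 0, 1]
    - [0.5, -0.6, 0, 0, 0, 0, 1]
    - [0.5, -0.6, 0, 0, 0, 0, 1]
    - [0.5, -0.6, 0, 0, 0, 0, 1]

```text
time_s: 15.47
position: [0.4098, -0.5375, 0.205]
tcp_rot: [[-0.981, -0.192, -0.001], [-0.192, 0.981, -0.004], [0.001, -0.003, -1.0]]
force: [0.0, 0.2, 0.7]
opening: 0.009
grasp_force: 0.0
```

```bash
python3 - <<'E'
from meas import *
from go import *
print(read_state()["position"],read_state()["time_s"])
for n,P in(("side",[(284,285),(297,313),(319,373)]),("top",[(350,266),(380,260),(467,246)])):
    c=cam(n);h=hsv(c);save(c,n+"3.png")
    for f,p,z,nm in zip((silver,brass,green),P,(.02,.02,.056),("silver","brass","green")):
        try: ce,a,l,w=axis(c,blob(h,f(h),p) if 1 else 0,z);print(n,nm,ce.round(4),L(ce).round(4),round(a-11.45,2),l.round(3),w.round(3))
        except Exception as e: print(n,nm,"fail",str(e)[:60])
E
```

```text
[ 0.40977233 -0.53746584  0.20502184] 15.4667
side silver [0.4467 0.058 ] [-0.0125  0.139 ] -77.61 0.465 0.121
side brass [ 0.545  -0.1271] [ 0.047 -0.062] 13.58 0.046 0.036
side green [ 0.5238 -0.325 ] [-0.013  -0.2517] 66.95 0.028 0.024
top silver [ 0.4864 -0.0763] [-0.0003 -0.0005] -1.01 0.219 0.035
top brass [ 0.5005 -0.1305] [ 0.0028 -0.0564] 0.38 0.127 0.03
top green [ 0.5249 -0.3228] [-0.0115 -0.2498] -86.14 0.028 0.026
```

View pics/side3.png

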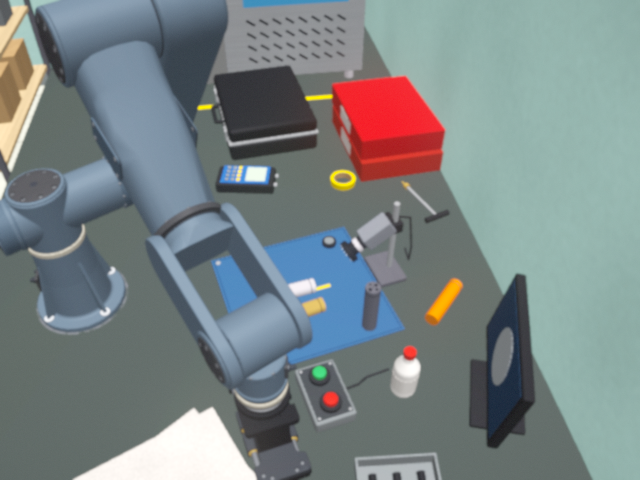

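The side view shows the arm clear of the pad and the green button up at (320,373). The silver insert (302,288) is on the line, and the standing insert and cap are untouched. The top fit for brass changed, so I'll check it in a crop.

```bash
python3 -c "
import cv2
f=lambda n:cv2.resize(cv2.imread('pics/'+n)[190:330,290:420],(390,420),interpolation=cv2.INTER_CUBIC)
cv2.imwrite('pics/cmp.png',cv2.hconcat([f('top0.png'),f('top3.png')]))"
```

```text
(no output)
```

View pics/cmp.png

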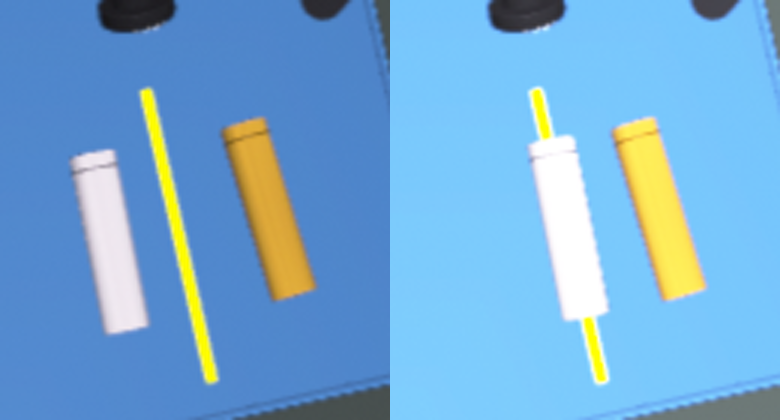

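The comparison shows brass unmoved ((270,210) left and (660,210) right; only the exposure differs). The silver insert is on the line at (568,228).

```bash
python3 - <<'E'
from meas import *
from go import *
c=cam("top");h=hsv(c);m=cv2.morphologyEx(silver(h).astype(np.uint8),cv2.MORPH_OPEN,np.ones((7,7)))>0
ce,a,l,w=axis(c,blob(h,m,(350,266)),.02);print(L(ce).round(4),a-11.45,l,w)
s=read_state();print(s["time_s"],s["force"],np.abs(s["qvel"]).max())
E
```

```text
[ 0.0044 -0.0005] -1.3387127640846206 0.13278813362600617 0.03426431949534639
15.6167 [ 0.58621615  0.24996822 -0.13857902] 1.6584579375389659
```

>>> step_arm:
  steps:
    - [0, 0, 0, 0, 0, 0, 1]
    - [0, 0, 0, 0, 0, 0, 1]
    - [0, 0, 0, 0, 0, 0, 1]
    - [0, 0, 0, 0, 0, 0, 1]

```text
time_s: 15.95
position: [0.4132, -0.5295, 0.2074]
tcp_rot: [[-0.98, -0.199, -0.0], [-0.199, 0.98, 0.0], [0.0, 0.0, -1.0]]
force: [-0.0, 0.7, -0.3]
opening: 0.005
grasp_force: 0.0
```

```bash
python3 -c "
from rig import *
print(hand_in())"
```

```text
the job is handed in; nothing more can be done
None
```

The job is handed in with no verdict returned: the silver insert was rolled onto the yellow line and last measured about 0.5 mm off across it, 1.3° off parallel and 4.4 mm toward the camera, and the green button was then pressed to its stop and released, with red not pressed and nothing else seen to have moved.

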